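# Pack up the shelf stand and lay its board level

## Robot

A 7-joint arm with a two-finger parallel gripper is mounted at the origin on a cart in front of the work surface, level with it; the furniture and walls round the work are solid. World frame = base frame: x ahead of the robot, y to its left, z up, the work surface at z = 0. Lengths are in m, angles in rad, forces in N, time in s.
With the tool pointing down it reaches from about 0.425 to 0.95 m from the base axis. Payload 4.7 kg.
Tool frame: the origin (TCP) lies between the finger pads; the fingertips stand 22 mm ahead of it and the grasp point (between the pads) lies 3 mm ahead of it; z points along the fingers, y is the line along which they close (so a half turn about z gives the same grasp; the last joint's range is limited). The gripper opens to 87 mm and grips with 3 to 60 N. Pads are 19 mm wide; open, the fingers measure 117 mm over their backs; the gripper's body (75 mm by 190 mm) begins 51 mm behind the grasp point.
Start: joints at [1.18, 0.469, -0.049, 1.532, 0.024, 1.141, -0.082], TCP at [0.239, -0.631, 0.245] pointing down, gripper open.
Joint ranges: [-2.59, 2.59], [-0.33, 1.99], [-1.39, 1.29], [0.1, 2.45], [-1.04, 4.18], [0.21, 1.99], [-2.66, 2.66]. Speed limits (rad/s): [2.57, 2.57, 3.14, 3.14, 3.14, 3.14, 3.14].

## Interface

Orientations are given as a 3x3 rotation matrix whose columns are the frame's x, y, z axes.
In Python, from workcell import bot gives the robot as it stands.
- The arm moves only by the shell command python3 -m pendant 'ROWS'. ROWS is JSON, one flat list of numbers, 7 for each row, row after row: the shift along the world's x, y, z in m, then the turn, a rotation vector about the world's x, y, z in rad, then the opening, from 0 (shut) to 1 (fully open). In form: [x, y, z, rx, ry, rz, fingers, x, y, z, rx, ry, rz, fingers, ...]. A call has 1 to 10 rows; each row shifts and turns the commanded pose from where the row before left it; what a row does not reach is not made up. A row lasts 1/8 s, in which the tool goes at most 62.5 mm and 10.7 degrees, less where a joint would pass 70% of its speed; a pose out of reach is approached as far as the arm can. A call with a gripper value outside its range is refused whole. The fingers move at their own pace and stop on an object; the grip force is fixed at half the most. Time passes only in rows, so rows that do not move let the fingers close. It gives the time, the measured TCP pose, the force, the opening and the grip force at its end, in the units of the state.
- bot.sense(): the state, without advancing time (a new reading comes with each control period).
- bot.grab_frame(name): name is "scene" or "top" or "wrist"; returns a dict with "pixels" (480x640x3 uint8, red, green, blue), "depth" (480x640 float32, m along the optical axis (not along the pixel's ray), 0 where there is no reading), "K" (3x3 intrinsics, pixels), "xyz" and "orientation" of the camera in the world; the wrist camera has in their place "mount" (4x4, takes a point from camera to tool coordinates, whose origin is the TCP and whose axes are the flange's). Camera axes: x right, y down, z forward; pixel columns grow to the right and rows downward; lengths in m; the calibration is good to about 2 mm. A picture is of the moment at which its call begins: read the wrist's pose just before it.
- bot.sign_off(): hands the job in; it is judged then, once.
Trained networks look in a picture, given as the dict that the camera call returned (one of the last four; its "shot" number tells which), for a name from the list of things; names that differ only in an ending like _2 or _b are one class to them, and where a whole thing is asked for, a point or a joint stands for the part that bears it (a point fixed in the world has none). Each returns a list of dicts, best first, with "confidence" (0 to 1); they miss things now and then, are a little off and sometimes report something else, mostly with a low value. They report only what shows in the picture. A call takes as long as a camera call. They do not tell look-alikes from the thing itself.
- bot.spot_in(picture, target): "at" ([x, y, z] in m, in world coordinates, good to about 4 mm: the middle of the surface that is visible of it).
- bot.regions_of(picture, target): "region" (480x640 bool, what is visible of it).
- bot.place_of(picture, target): "at" ([x, y, z] in m, in world coordinates, good to about 4 mm: a listed point, or the origin of a listed thing).
The state is a dict: "time": time; "joints": joint angles; "joint_vel": joint speeds; "effort": joint torques, N m; "position": TCP position; "eef_rot": TCP orientation; "wrist_force": force on the tool from outside, world axes, zero at the start; "wrist_torque": the same for the moment, N m; "opening": finger opening in m; "grasp_force": force on a finger pad.
Only numpy, scipy, OpenCV 4.12 (cv2) and the standard library are available. Lean on these libraries where they do the work, as an engineer would, in place of code of your own. Each camera call takes 0.05 s, during which the arm holds its last target. There are 200 camera calls.

## Task

This shelf stand has lost one leg. Pick the two spacer plates whose thicknesses together come nearest to the height of the ledge above the cork pad, pile them flat and centred on the pad, then lay the wooden shelf board along the stand across ledge and pile, centred and lined up with the base, so that it rests level on both. Leave the other things on the worktop where they are.

Things in the scene. Friction and masses are not known exactly. Their poses are not given: they have to be found in the camera images.
- stand: fixed steel base plate of the shelf stand, 270 (its x) x 100 (its y) x 6 mm; origin at the centre of its underside, on the worktop. The ledge stands at its -x end, the cork pad lies at its +x end, 160 mm apart centre to centre.
- stand_middle (a point): point over the centre of the base plate, midway between ledge and pad, at the height of the cork pad's top (9 mm above the worktop); axes as the stand. The finished shelf board is centred above it.
- pad_top (a point): centre of the upper face of the fixed cork pad (96 x 92 mm), 9 mm above the worktop: the spacer plates are piled here. Axes as the stand.
- ledge: fixed aluminium ledge on a dark telescopic column in a grey sleeve at the stand's -x end, 50 mm along the stand's x, 64 mm across; locked, and cannot be adjusted. Origin at the centre of its upper face.
- ledge_top (a point): centre of the ledge's upper face. Its height above the cork pad's top differs from start to start, between 49 and 71 mm; it is the height that two plates together have to match (possible sums: 52, 60 and 68 mm).
- board: loose shelf board of light wood with two dark bands, 230 (its x) x 60 (its y) x 14 mm (z up), 0.22 kg; origin at the centre of its underside. It starts flat on the worktop.
- board_centre (a point): centre of the shelf board, half-way up (7 mm above its underside); x along its length, z up.
- plate_green: loose green plastic spacer plate with two white rings on top, 84 (its x) x 56 (its y) x 22 mm thick (z up); origin at the centre of its underside.
- plate_green_centre (a point): centre of the green spacer plate, half-way up: 11 mm above its underside; x along its 84 mm length, z up.
- plate_yellow: loose yellow plastic spacer plate with two white rings on top, 84 (its x) x 56 (its y) x 30 mm thick (z up); origin at the centre of its underside.
- plate_yellow_centre (a point): centre of the yellow spacer plate, half-way up: 15 mm above its underside; x along its 84 mm length, z up.
- plate_blue: loose blue plastic spacer plate with two white rings on top, 84 (its x) x 56 (its y) x 38 mm thick (z up); origin at the centre of its underside.
- plate_blue_centre (a point): centre of the blue spacer plate, half-way up: 19 mm above its underside; x along its 84 mm length, z up.
- mug_green: bystander: green and white mug, 78 x 116 x 101 (mm); loose, origin at the centre of its underside. Leave it alone.
- cup_lid: bystander: white plastic cup lid, 95 across, 18 high (mm); loose, origin at the centre of its underside. Leave it alone.
- lid_stack: bystander: stack of white cup lids, 97 across, 80 high (mm); loose, origin at the centre of its underside. Leave it alone.
- pod_red: bystander: white coffee pod with a red foil lid, 51 across, 44 high (mm); loose, origin at the centre of its underside. Leave it alone.
- pod_white: bystander: plain white coffee pod standing upside down, 51 across, 44 high (mm); loose, origin at the centre of its underside. Leave it alone.
- teaspoon: bystander: white teaspoon, 132 long, 26 wide, 9 high (mm); loose, origin at the centre of its underside. Leave it alone.
Mind the look-alikes: they are no part of the job. Several things have the shape of the plate_yellow; the one meant has the colours described above.

How it is judged:
By the outcome, as a careful person would: the job done as asked, in the order asked, and still so for the second after the job is handed in, with the robot touching nothing.
It also fails if it takes over 72 s, if anything falls off the work surface, if the arm or the gripper's body presses on something with over 40 N, if the wrist force passes 120 N, or if a joint passes its speed limit or range.

## Working session

There is one attempt and no reset: what is moved stays moved. The work goes in short steps, Python scripts to look and compute and a shell command to move; the robot and the scene stay as the last step left them, time stands still between calls to the robot, and variables do not carry over. Pictures are saved under pics/ and viewed, at most 10 in all, crops included, and the job is handed in when it is done.

```bash
mkdir -p pics; ls; cat > h.py <<'E'
import numpy as np, cv2
from workcell import bot
def cloud(f):
    d=f["depth"];v,u=np.indices(d.shape);K=f["K"]
    p=np.stack([(u-K[0,2])/K[0,0]*d,(v-K[1,2])/K[1,1]*d,d],-1)
    if "mount" in f:
        s=f["state"];T=np.eye(4);T[:3,:3]=s["eef_rot"];T[:3,3]=s["position"];T=T@np.array(f["mount"]);R,t=T[:3,:3],T[:3,3]
    else: R,t=np.array(f["orientation"]),np.array(f["xyz"])
    q=p@R.T+t; q[d==0]=np.nan; return q
def grab(n):
    s=bot.sense() ; f=bot.grab_frame(n)
    if n=="wrist": f["state"]=s
    return f
def save(f,n): cv2.imwrite("pics/"+n,f["pixels"][:,:,::-1])
def rect(P,m,dz=0.006):
    "top-face rectangle of masked points: centre, size, yaw of long side, top z"
    q=P[m]; q=q[~np.isnan(q[:,0])]; z=np.percentile(q[:,2],90)
    z=np.median(q[abs(q[:,2]-z)<dz,2]); t=q[abs(q[:,2]-z)<dz]
    lo=np.median(t,0)
    (c,s,a)=cv2.minAreaRect((t[:,:2]*1000).astype(np.float32))
    if s[0]<s[1]: s=s[::-1];a+=90
    a=(a+90)%180-90
    return np.round(c,1),np.round(s,1),round(a,1),round(z*1000,1),len(t)
E
cat > a.py <<'E'
from h import *
for n in ["top","scene"]:
    f=grab(n);save(f,n+"1.png");P=cloud(f)
    for o in ["stand","board","ledge","plate_green","plate_yellow","plate_blue","mug_green","lid_stack","cup_lid","pod_red","pod_white","teaspoon","stand_middle","pad_top","ledge_top"]:
        try:
            for r in bot.place_of(f,o)[:3]: print(n,o,np.round(r["at"],3),round(r["confidence"],2))
        except Exception as e: print(o,e)
        if n=="top" and o in("board","ledge","plate_green","plate_yellow","plate_blue","stand"):
            for r in bot.regions_of(f,o)[:3]:
                try: 
                    m=r["region"];print("   ",rect(P,m),round(r["confidence"],2),f["pixels"][m].mean(0).round(), np.argwhere(m).mean(0).round())
                except Exception as e: print(e)
print(bot.sense())
E
python3 a.py
```

```text
pics
top stand [ 0.476 -0.153  0.002] 0.71
    (array([ 478.2, -153.3]), array([272.4, 104.2]), 8.9, np.float64(7.9), 3176) 0.91 [209. 177. 135.] [247. 388.]
top board [ 0.471  0.09  -0.001] 0.59
top ledge [ 0.557 -0.14   0.074] 0.56
    (array([ 556.7, -140.6]), array([63.5, 50.2]), 9.8, np.float64(76.3), 499) 0.98 [237. 238. 223.] [208. 385.]
top plate_green [ 0.563  0.223 -0.002] 0.78
top plate_green [ 0.694  0.23  -0.002] 0.6
top plate_green [ 0.339 -0.387  0.002] 0.18
    (array([560.3, 220.3]), array([84.5, 56.5]), 3.9, np.float64(21.9), 676) 0.92 [ 64. 152.  72.] [214. 242.]
    (array([687.4,  82.4]), array([81.1, 73.6]), -1.6, np.float64(95.4), 139) 0.43 [101.  96.  55.] [154. 292.]
top plate_yellow [0.308 0.313 0.   ] 0.59
    (array([438.8, 372.5]), array([84. , 56.9]), 9.4, np.float64(29.9), 696) 0.91 [221. 192.  12.] [262. 183.]
    (array([309.4, 307.2]), array([83.9, 56.8]), 13.3, np.float64(30.3), 715) 0.64 [224. 144. 154.] [313. 209.]
top plate_blue [ 0.435  0.174 -0.004] 0.9
    (array([435.6, 176.1]), array([83.6, 56.2]), -15.1, np.float64(37.9), 708) 0.82 [ 68. 11
[... 1890 characters left out ...]
]), 'joint_vel': array([ 0.00194494, -0.0020256 , -0.00081987, -0.00084084,  0.0012713 ,
       -0.00082828,  0.00049011]), 'effort': array([ 2.81967823e-05, -5.07823348e+01, -8.07201443e-02, -2.36448991e+01,
       -6.12429553e-02,  3.10742052e-02,  2.34732425e-06]), 'position': array([ 0.23896168, -0.63129933,  0.24453881]), 'eef_rot': array([[ 9.35262902e-01,  3.53953811e-01,  6.23738420e-05],
       [ 3.53953812e-01, -9.35262903e-01, -4.89077701e-06],
       [ 5.66048314e-05,  2.66516215e-05, -9.99999998e-01]]), 'wrist_force': array([-0.59977164,  0.54319122,  0.00883831]), 'wrist_torque': array([ 0.06773081,  0.04548757, -0.00162307]), 'grasp_force': 0.0, 'opening': 0.08695557158552751}
```

View pics/top1.png

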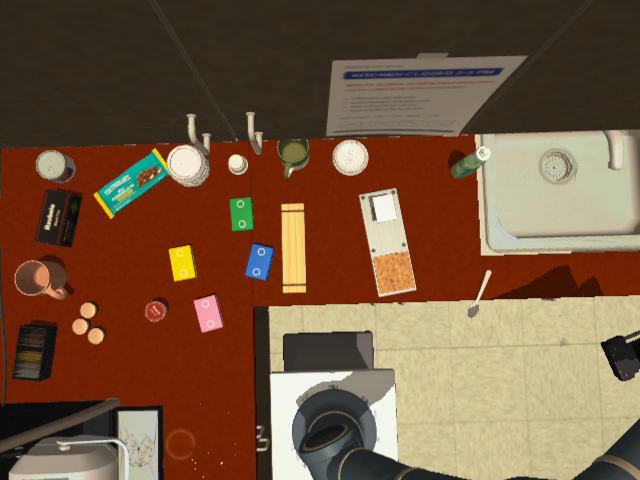

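```bash
cat > b.py <<'E'
from h import *
f=grab("top");P=cloud(f)
g=cv2.cvtColor(f["pixels"],cv2.COLOR_RGB2HSV)
# board: height 10..18mm in region near (0.47,0.09)
m=(abs(P[...,2]-.014)<.005)&(abs(P[...,0]-.47)<.16)&(abs(P[...,1]-.09)<.14)
n,l,s,c=cv2.connectedComponentsWithStats(m.astype(np.uint8));k=1+s[1:,4].argmax();print("board",rect(P,l==k))
m=(abs(P[...,2]-.009)<.003)&(abs(P[...,0]-.398)<.06)&(abs(P[...,1]+.165)<.06);print("pad",rect(P,m))
x=(abs(P[...,0]-.557)<.015)&(abs(P[...,1]+.14)<.015);print(np.nanmedian(P[x][:,2]),np.nanmedian(P[m][:,2]))
w=(abs(P[...,0]-.45)<.02)&(abs(P[...,1]+.03)<.02);print("worktop",np.nanmedian(P[w][:,2]))
E
python3 b.py
```

```text
board (array([469.4,  89.4]), array([230.,  60.]), -0.3, np.float64(14.0), 1884)
pad (array([ 400.5, -162.3]), array([119.6, 113.9]), 4.1, np.float64(8.5), 1051)
0.0755253857923488 0.008504126696384784
worktop -0.0003781713460794256
```

The top view shows the yellow plate at px (182,262), the blue at (259,261) and a pink look-alike at (208,313). The board is at (293,247). The stand is at (388,247), with its ledge at (383,207) and cork pad at (393,272). The ledge is about 67 mm above the pad, so I need yellow (30) plus blue (38), which makes 68. Blue goes down first, and I'm moving above it now.

```bash
python3 -m pendant '[0.033,0.042,0,0,0,-0.104,0.8, 0.033,0.042,0,0,0,-0.104,0.8, 0.033,0.042,0,0,0,-0.104,0.8, 0.033,0.042,0,0,0,-0.104,0.8, 0.033,0.042,0,0,0,-0.104,0.8, 0.033,0.042,0,0,0,-0.104,0.8, 0,0.05,0,0,0,0,0.8, 0,0.05,0,0,0,0,0.8, 0,0.05,0,0,0,0,0.8, 0,0.05,0,0,0,0,0.8]'
```

```text
time: 3.2
position: [0.4369, -0.1777, 0.2449]
eef_rot: [[0.966, -0.259, 0.001], [-0.259, -0.966, -0.0], [0.001, 0.0, -1.0]]
wrist_force: [0.9, 1.1, 1.2]
opening: 0.0693
grasp_force: 0.0
```

```bash
python3 -m pendant '[0,0.05,0,0,0,0,0.8, 0,0.05,0,0,0,0,0.8, 0,0.05,0,0,0,0,0.8, 0,0.05,0,0,0,0,0.8, 0,0.05,0,0,0,0,0.8, 0,0.05,0,0,0,0,0.8, 0,0.05,0,0,0,0,0.8, 0,0,0,0,0,0,0.8, 0,0,0,0,0,0,0.8]'
cat > w.py <<'E'
from h import *
import sys
f=grab("wrist");save(f,sys.argv[2]);P=cloud(f);s=f["state"]
print("tcp",s["position"].round(4),"yaw",np.degrees(np.arctan2(s["eef_rot"][1,0],s["eef_rot"][0,0])).round(2),"t",s["time"])
for o in sys.argv[1].split(","):
    for r in bot.regions_of(f,o)[:3]:
        try: print(o,rect(P,r["region"]),round(r["confidence"],2),f["pixels"][r["region"]].mean(0).round(),np.argwhere(r["region"]).mean(0).round())
        except Exception as e: print(e)
E
python3 w.py plate_blue w1.png
```

```text
time: 4.32
position: [0.437, 0.1701, 0.2445]
eef_rot: [[0.966, -0.259, -0.0], [-0.259, -0.966, -0.001], [0.0, 0.001, -1.0]]
wrist_force: [0.0, -0.6, -0.0]
opening: 0.0697
grasp_force: 0.0
tcp [0.437  0.1701 0.2445] yaw -15.03 t 4.325
plate_blue (array([434.4, 177.2]), array([83.4, 56. ]), -14.9, np.float64(39.4), 6327) 0.74 [ 55. 108. 169.] [220. 316.]
```

```bash
python3 -m pendant '[-0.002,0.0065,-0.04,0,0,0,0.8, 0,0,-0.045,0,0,0,0.8, 0,0,-0.045,0,0,0,0.8, 0,0,-0.045,0,0,0,0.8, 0,0,-0.025,0,0,0,0.8, 0,0,-0.015,0,0,0,0.8, 0,0,0,0,0,0,0.3, 0,0,0,0,0,0,0.3, 0,0,0,0,0,0,0.3, 0,0,0,0,0,0,0.3]'
```

```text
time: 5.68
position: [0.4357, 0.1773, 0.0305]
eef_rot: [[0.966, -0.259, 0.002], [-0.259, -0.966, 0.0], [0.002, -0.001, -1.0]]
wrist_force: [-0.1, -1.3, 6.1]
opening: 0.0557
grasp_force: 30.0
```

```bash
python3 -m pendant '[0,0,0.04,0,0,0,0.3, 0,0,0.04,0,0,0,0.3, 0,0,0.05,0,0,0,0.3, 0,-0.049,0,0,0,0.07,0.3, 0,-0.049,0,0,0,0.07,0.3, 0,-0.049,0,0,0,0.07,0.3, 0,-0.049,0,0,0,0.07,0.3, 0,-0.049,0,0,0,0.07,0.3, 0,-0.049,0,0,0,0.07,0.3, 0,-0.045,0,0,0,0,0.3]'
```

```text
time: 6.92
position: [0.4344, -0.1634, 0.1596]
eef_rot: [[0.988, 0.157, 0.0], [0.157, -0.988, -0.0], [0.0, 0.0, -1.0]]
wrist_force: [0.5, -0.3, -1.8]
opening: 0.0555
grasp_force: 30.0
```

```bash
python3 -m pendant '[-0.018,-0.002,0,0,0,0,0.3, -0.018,0,0,0,0,0,0.3, 0,0,0,0,0,0,0.3, 0,0,0,0,0,0,0.3]'
python3 w.py ledge,stand,plate_blue w2.png
```

```text
time: 7.42
position: [0.3995, -0.1629, 0.1599]
eef_rot: [[0.987, 0.159, 0.001], [0.159, -0.987, -0.0], [0.001, 0.001, -1.0]]
wrist_force: [0.1, -1.2, -2.1]
opening: 0.0558
grasp_force: 30.0
tcp [ 0.3995 -0.1629  0.1599] yaw 9.16 t 7.425
ledge (array([ 526.4, -144.4]), array([49.3,  6.4]), -80.6, np.float64(77.1), 1590) 0.59 [252. 251. 248.] [  7. 327.]
ledge (array([435.5,  60.9]), array([163.1,   3.9]), -0.4, np.float64(10.6), 2478) 0.52 [224. 178. 105.] [130.   5.]
stand (array([ 483.2, -151.2]), array([134.9, 101.6]), 9.6, np.float64(7.5), 28560) 0.72 [239. 231. 204.] [105. 326.]
plate_blue (array([ 409.6, -161. ]), array([61.4, 56.5]), 9.3, np.float64(168.7), 20411) 0.77 [ 60. 135. 218.] [283. 322.]
plate_blue (array([ 482.9, -151.4]), array([134.8, 101.1]), 9.1, np.float64(7.5), 28523) 0.39 [239. 231. 204.] [105. 326.]
```

```bash
python3 -m pendant '[0,-0.0023,-0.04,0,0,0,0.3, 0,0,-0.04,0,0,0,0.3, 0,0,-0.025,0,0,0,0.3, 0,0,-0.01,0,0,0,0.3, 0,0,-0.0045,0,0,0,0.3, 0,0,0,0,0,0,0.3]'
```

```text
time: 8.38
position: [0.3996, -0.1662, 0.0406]
eef_rot: [[0.988, 0.157, 0.001], [0.157, -0.988, -0.0], [0.001, 0.001, -1.0]]
wrist_force: [-0.3, 0.2, -1.9]
opening: 0.0557
grasp_force: 30.0
```

```bash
python3 -m pendant '[0,0.0008,-0.001,0,0,0,0.3, 0,0,-0.0003,0,0,0,0.3, 0,0,0,0,0,0,0.8, 0,0,0,0,0,0,0.8, 0,0,0,0,0,0,0.8, 0,0,0.03,0,0,0,0.8, 0,0,0.05,0,0,0,0.8, 0,0,0.06,0,0,0,0.8, 0,0,0.06,0,0,0,0.8, 0,0,0,0,0,0,0.8]'; python3 w.py plate_blue w3.png
```

```text
time: 9.62
position: [0.4017, -0.1662, 0.2434]
eef_rot: [[0.988, 0.157, 0.01], [0.157, -0.988, -0.005], [0.009, 0.006, -1.0]]
wrist_force: [-0.0, -0.6, 0.0]
opening: 0.0699
grasp_force: 0.0
tcp [ 0.4017 -0.1662  0.2434] yaw 9.01 t 9.625
plate_blue (array([ 398.3, -164.9]), array([83.5, 56. ]), 9.1, np.float64(48.3), 6714) 0.57 [ 74. 132. 199.] [224. 320.]
plate_blue (array([ 460.6, -155.3]), array([236.3, 101.2]), 9.0, np.float64(7.6), 20269) 0.25 [159. 149. 121.] [125. 320.]
```

```bash
python3 -m pendant '[0.039,0,-0.02,0,0,0,0.85, 0,0.055,0,0,0,0,0.85, 0,0.06,0,0,0,0,0.85, 0,0.06,0,0,0,0,0.85, 0,0.06,0,0,0,0,0.85, 0,0.06,0,0,0,0,0.85, 0,0.06,0,0,0,0,0.85, 0,0.06,0,0,0,0,0.85, 0,0.06,0,0,0,0,0.85, 0,0.06,0,0,0,0,0.85]'
```

```text
time: 10.98
position: [0.437, 0.3706, 0.2162]
eef_rot: [[0.988, 0.157, -0.004], [0.157, -0.988, -0.003], [-0.004, 0.002, -1.0]]
wrist_force: [0.8, -0.5, 0.7]
opening: 0.0737
grasp_force: 0.0
```

```bash
python3 -m pendant '[0,0,0,0,0,0,0.85, 0,0,0,0,0,0,0.85]'; python3 w.py plate_yellow w4.png
```

```text
time: 11.22
position: [0.4371, 0.3686, 0.2165]
eef_rot: [[0.987, 0.158, -0.003], [0.158, -0.987, -0.003], [-0.004, 0.003, -1.0]]
wrist_force: [1.2, 0.3, 0.5]
opening: 0.074
grasp_force: 0.0
tcp [0.4371 0.3686 0.2165] yaw 9.08 t 11.225
plate_yellow (array([317.6, 312. ]), array([58., 36.]), -81.1, np.float64(31.2), 2284) 0.88 [255. 245. 248.] [365. 365.]
plate_yellow (array([437.2, 374.2]), array([84.2, 56. ]), 9.3, np.float64(31.3), 7191) 0.71 [251. 242.  16.] [218. 316.]
```

```bash
python3 -m pendant '[0.0005,0.0045,-0.04,0.003,-0.003,0,0.85, 0,0,-0.045,0,0,0,0.85, 0,0,-0.045,0,0,0,0.85, 0,0,-0.035,0,0,0,0.85, 0,0,-0.0235,0,0,0,0.85, 0,0,0,0,0,0,0.85, 0,0,0,0,0,0,0.3, 0,0,0,0,0,0,0.3, 0,0,0,0,0,0,0.3, 0,0,0,0,0,0,0.3]'
```

```text
time: 12.58
position: [0.4391, 0.3744, 0.0315]
eef_rot: [[0.988, 0.157, 0.005], [0.157, -0.988, 0.003], [0.005, -0.003, -1.0]]
wrist_force: [-0.7, -0.8, 7.2]
opening: 0.0559
grasp_force: 30.0
```

```bash
python3 -m pendant '[0,0,0.03,0,0,0,0.3, 0,0,0.05,0,0,0,0.3, 0,0,0.055,0,0,0,0.3, 0,-0.06,0,0,0,0,0.3, 0,-0.06,0,0,0,0,0.3, 0,-0.06,0,0,0,0,0.3, 0,-0.06,0,0,0,0,0.3, 0,-0.06,0,0,0,0,0.3, 0,-0.06,0,0,0,0,0.3, 0,-0.06,0,0,0,0,0.3]'
```

```text
time: 13.82
position: [0.438, -0.0476, 0.1654]
eef_rot: [[0.988, 0.157, 0.004], [0.157, -0.988, 0.003], [0.004, -0.002, -1.0]]
wrist_force: [0.4, -0.1, -1.7]
opening: 0.0557
grasp_force: 30.0
```

```bash
python3 -m pendant '[0,-0.06,0,0,0,0,0.3, 0,-0.06,0,0,0,0,0.3, -0.02,0,0,0,0,0,0.3, -0.019,0,0,0,0,0,0.3, 0,0,0,0,0,0,0.3, 0,0,0,0,0,0,0.3]'
python3 w.py plate_yellow,plate_blue w5.png
```

```text
time: 14.58
position: [0.4003, -0.1651, 0.1657]
eef_rot: [[0.987, 0.159, 0.005], [0.159, -0.987, 0.003], [0.005, -0.002, -1.0]]
wrist_force: [-0.2, 0.3, -1.8]
opening: 0.0558
grasp_force: 30.0
tcp [ 0.4003 -0.1651  0.1657] yaw 9.14 t 14.575
plate_yellow (array([ 407.2, -163.6]), array([66.6, 56.3]), 9.4, np.float64(165.5), 19689) 0.89 [249. 225.  14.] [284. 322.]
plate_blue (array([ 433.1, -159.7]), array([55.9, 13.1]), -80.9, np.float64(48.2), 1937) 0.59 [ 66. 122. 194.] [192. 323.]
```

```bash
python3 -m pendant '[0,0,-0.03,-0.003,0.005,0,0.3, 0,0,-0.035,0,0,0,0.3, 0,0,-0.015,0,0,0,0.3, 0,0,-0.005,0,0,0,0.3, 0,0,0,0,0,0,0.3]'
```

```text
time: 15.35
position: [0.4001, -0.1659, 0.0807]
eef_rot: [[0.988, 0.157, -0.001], [0.157, -0.988, -0.0], [-0.001, 0.0, -1.0]]
wrist_force: [-0.7, -0.1, -2.0]
opening: 0.056
grasp_force: 30.0
```

```bash
python3 -m pendant '[0,0.0005,-0.0015,0,0,0,0.3, 0,0,-0.001,0,0,0,0.3, 0,0,0,0,0,0,0.3]'
```

```text
time: 15.72
position: [0.4, -0.1655, 0.0785]
eef_rot: [[0.988, 0.157, -0.001], [0.157, -0.988, -0.001], [-0.001, 0.001, -1.0]]
wrist_force: [-2.2, -0.2, 3.8]
opening: 0.056
grasp_force: 30.0
```

```bash
python3 -m pendant '[0,0,0,0,0,0,0.85, 0,0,0,0,0,0,0.85, 0,0,0,0,0,0,0.85, 0,0,0.03,0,0,0,0.85, 0,0,0.05,0,0,0,0.85, 0,0,0.05,0,0,0,0.85, 0.035,0,0.01,0,0,0,0.85, 0,0,0,0,0,0,0.85]'; python3 w.py plate_yellow,plate_blue w6.png
```

```text
time: 16.73
position: [0.437, -0.1652, 0.2192]
eef_rot: [[0.987, 0.158, 0.002], [0.158, -0.987, -0.001], [0.002, 0.001, -1.0]]
wrist_force: [-0.5, 0.7, -1.2]
opening: 0.0741
grasp_force: 0.0
tcp [ 0.437  -0.1652  0.2192] yaw 9.11 t 16.725
plate_yellow (array([ 411.9, -163.1]), array([56.2, 56.1]), -81.2, np.float64(78.3), 5972) 0.72 [221. 202.  11.] [266. 314.]
plate_yellow (array([ 479.2, -151.9]), array([251.3, 100.9]), 9.1, np.float64(7.6), 21340) 0.7 [156. 148. 121.] [149. 316.]
plate_blue (array([ 439.2, -158.6]), array([52.8,  1.2]), -80.9, np.float64(45.3), 190) 0.89 [35. 54. 85.] [220. 315.]
```

```bash
python3 -m pendant '[0.008,0.05,0,0,0,-0.041,0.85, 0.008,0.05,0,0,0,-0.041,0.85, 0.008,0.05,0,0,0,-0.041,0.85, 0.008,0.05,0,0,0,-0.041,0.85, 0,0.054,0,0,0,0,0.85, 0,0,0,0,0,0,0.85, 0,0,0,0,0,0,0.85]'; python3 w.py board w7.png
```

```text
time: 17.75
position: [0.4656, 0.0877, 0.2169]
eef_rot: [[1.0, -0.006, -0.004], [-0.006, -1.0, -0.001], [-0.004, 0.001, -1.0]]
wrist_force: [0.2, -0.7, -0.3]
opening: 0.0741
grasp_force: 0.0
tcp [0.4656 0.0877 0.2169] yaw -0.37 t 17.75
board (array([484.7,  90.6]), array([197.5,  60.2]), -0.1, np.float64(15.3), 17191) 0.69 [204. 160.  89.] [184. 319.]
```

```bash
python3 -m pendant '[0.0035,0.0023,-0.04,0,-0.002,0,0.85, 0,0,-0.05,0,0,0,0.85, 0,0,-0.05,0,0,0,0.85, 0,0,-0.03,0,0,0,0.85, 0,0,-0.015,0,0,0,0.85, 0,0,0,0,0,0,0.85, 0,0,0,0,0,0,0.85]'
```

```text
time: 18.73
position: [0.471, 0.0909, 0.0339]
eef_rot: [[1.0, -0.007, 0.002], [-0.007, -1.0, 0.001], [0.002, -0.001, -1.0]]
wrist_force: [0.4, -0.9, -0.3]
opening: 0.0742
grasp_force: 0.0
```

```bash
python3 -m pendant '[-0.002,-0.0005,-0.006,0,0.001,0.003,0.85, 0,0,-0.003,0,0,0,0.85, 0,0,0,0,0,0,0.85, 0,0,0,0,0,0,0.4, 0,0,0,0,0,0,0.4, 0,0,0,0,0,0,0.4, 0,0,0,0,0,0,0.4]'
```

```text
time: 19.6
position: [0.468, 0.0905, 0.0238]
eef_rot: [[1.0, -0.003, -0.001], [-0.003, -1.0, 0.0], [-0.001, -0.0, -1.0]]
wrist_force: [0.3, 0.5, 1.3]
opening: 0.0597
grasp_force: 30.0
```

```bash
python3 -m pendant '[0,0,0.03,0,0,0,0.4, 0,0,0.05,0,0,0,0.4, 0,0,0.06,0,0,0,0.4, 0,0,0.02,0,0,0,0.4, 0.002,-0.048,0,0,0,0.04,0.4, 0.002,-0.048,0,0,0,0.04,0.4, 0.002,-0.048,0,0,0,0.04,0.4, 0.002,-0.048,0,0,0,0.04,0.4, 0.002,-0.050,0,0,0,0,0.4, 0,0,0,0,0,0,0.4]'; python3 w.py board,ledge,stand w8.png
cat > t.py <<'E'
from h import *
import sys
f=grab("top");P=cloud(f);save(f,sys.argv[1]);print(bot.sense()["time"])
for o in ["stand","ledge","board","plate_yellow"]:
    for r in bot.regions_of(f,o)[:2]:
        try: print(o,rect(P,r["region"],.008),round(r["confidence"],2))
        except Exception as e: print(e)
E
python3 t.py top2.png
```

```text
time: 20.85
position: [0.477, -0.1563, 0.183]
eef_rot: [[0.989, 0.148, -0.002], [0.148, -0.989, -0.001], [-0.003, 0.001, -1.0]]
wrist_force: [-0.5, 1.0, -2.5]
opening: 0.06
grasp_force: 30.0
tcp [ 0.477  -0.1563  0.183 ] yaw 8.5 t 20.85
board (array([ 515.8, -150.1]), array([141.9,  60.6]), 8.5, np.float64(174.3), 56746) 0.91 [242. 207. 122.] [169. 323.]
21.1
stand (array([ 470.8, -122. ]), array([273.7,  71.6]), 16.8, np.float64(7.2), 788) 0.86
stand (array([ 394.9, -138.4]), array([68.6,  1.5]), 8.7, np.float64(42.1), 21) 0.36
board (array([ 479.1, -147.8]), array([230.2,  60.5]), 7.5, np.float64(173.1), 1039) 0.86
plate_yellow (array([ 391.9, -142.2]), array([82.2, 23.3]), 24.1, np.float64(75.7), 98) 0.47
```

View pics/w8.png

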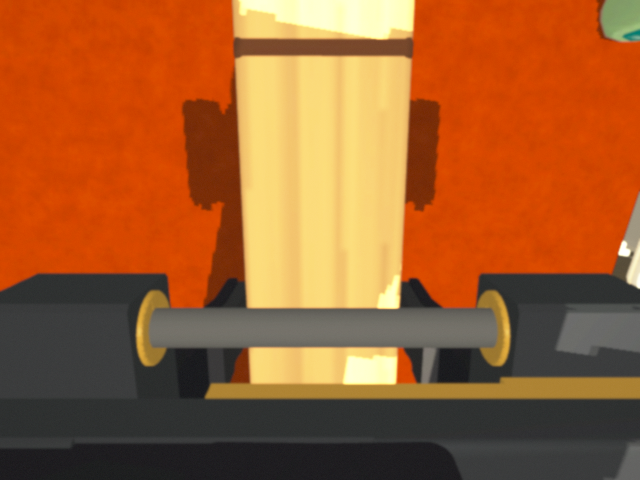

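```bash
python3 -m pendant '[0,0.0035,-0.03,0.001,-0.002,0.01,0.4, 0,0,-0.03,0,0,0,0.4, 0,0,-0.016,0,0,0,0.4, 0,0,0,0,0,0,0.4, 0,0,0,0,0,0,0.4]'
```

```text
time: 21.92
position: [0.4789, -0.148, 0.1087]
eef_rot: [[0.986, 0.166, 0.003], [0.166, -0.986, 0.001], [0.003, -0.0, -1.0]]
wrist_force: [0.2, 0.3, -1.6]
opening: 0.0595
grasp_force: 30.0
```

```bash
python3 -m pendant '[-0.0017,-0.0045,-0.004,0,0.002,-0.008,0.4, 0,0,0,0,0,0,0.4, 0,0,0,0,0,0,0.4, 0,0,0,0,0,0,0.4]'; python3 t.py top3.png; python3 -c "
from h import *
s=bot.sense();print(s['position'],s['eef_rot'])"
```

```text
time: 22.42
position: [0.4764, -0.1525, 0.1039]
eef_rot: [[0.987, 0.158, -0.001], [0.158, -0.987, 0.001], [-0.0, -0.001, -1.0]]
wrist_force: [-0.2, -0.1, -1.3]
opening: 0.0593
grasp_force: 30.0
22.475
stand (array([ 478.3, -153. ]), array([270.7, 100.7]), 8.8, np.float64(7.1), 888) 0.61
stand (array([701.4, -65.1]), array([90.9, 89. ]), -2.1, np.float64(12.2), 924) 0.53
ledge (array([ 402.6, -137.5]), array([43.2,  1.7]), 9.3, np.float64(44.4), 13) 0.35
ledge (array([702.1, -65.3]), array([90.4, 88.8]), 58.7, np.float64(12.3), 910) 0.26
board (array([ 479.3, -152.4]), array([228.8,  59.8]), 8.6, np.float64(93.8), 952) 0.89
board (array([ 478.6, -153.6]), array([275.2, 101.7]), 9.3, np.float64(7.1), 909) 0.28
plate_yellow (array([309.3, 307.7]), array([84.1, 56.6]), 14.4, np.float64(29.4), 728) 0.7
plate_yellow (array([ 476., -144.]), array([275.5,  97.2]), 4.9, np.float64(7.1), 808) 0.28
[ 0.47629936 -0.15244214  0.10380432] [[ 9.87398946e-01  1.58248154e-01 -9.18747739e-04]
 [ 1.58249122e-01 -9.87398606e-01  1.09912802e-03]
 [-7.33235257e-04 -1.23066888e-03 -9.99998974e-01]]
```

```bash
python3 -m pendant '[-0.0008,-0.0005,-0.0015,0,0,0,0.4, 0,0,-0.001,0,0,0,0.4, 0,0,0,0,0,0,0.4, 0,0,0,0,0,0,0.4]'
```

```text
time: 23.18
position: [0.4755, -0.153, 0.1013]
eef_rot: [[0.987, 0.158, -0.001], [0.158, -0.987, 0.001], [-0.001, -0.001, -1.0]]
wrist_force: [-0.3, 0.5, -1.9]
opening: 0.0599
grasp_force: 30.0
```

```bash
python3 -m pendant '[0,0,-0.001,0,0,0,0.4, 0,0,0,0,0,0,0.4, 0,0,0,0,0,0,0.4]'
```

```text
time: 23.55
position: [0.4757, -0.153, 0.1006]
eef_rot: [[0.987, 0.158, -0.001], [0.158, -0.987, 0.001], [-0.0, -0.001, -1.0]]
wrist_force: [-1.3, 1.0, 2.6]
opening: 0.0594
grasp_force: 30.0
```

Contact: the vertical force changed from −1.9 to +2.6 N. I'll release and lift straight up.

```bash
python3 -m pendant '[0,0,0,0,0,0,0.85, 0,0,0,0,0,0,0.85, 0,0,0,0,0,0,0.85, 0,0,0.02,0,0,0,0.85, 0,0,0.05,0,0,0,0.85, 0,0,0.06,0,0,0,0.85, 0,-0.06,0,0,0,0,0.85, 0,-0.06,0,0,0,0,0.85, 0,-0.06,0,0,0,0,0.85, 0,-0.06,0,0,0,0,0.85]'
cat > c.py <<'E'
from h import *
f=grab("top");P=cloud(f);m=max(bot.regions_of(f,"board"),key=lambda r:r["confidence"])["region"]
print("board",rect(P,m,.008))
q=P[m];q=q[(q[:,2]>.07)];A=np.c_[q[:,:2],np.ones(len(q))];print("tilt",np.linalg.lstsq(A,q[:,2],rcond=None)[0],q[:,2].min(),q[:,2].max())
for o in ["stand","plate_yellow","plate_green"]:
    for r in bot.regions_of(f,o)[:1]: print(o,rect(P,r["region"]))
g=grab("scene");cv2.imwrite("pics/scene3.png",g["pixels"][:,:,::-1])
g2=f["pixels"][150:320,300:480,::-1];cv2.imwrite("pics/topc.png",cv2.resize(g2,None,fx=3,fy=3))
print(bot.sense()["time"])
E
python3 c.py
```

```text
time: 24.8
position: [0.4752, -0.3949, 0.2303]
eef_rot: [[0.987, 0.158, -0.001], [0.158, -0.987, 0.001], [-0.001, -0.001, -1.0]]
wrist_force: [0.8, 1.1, 0.5]
opening: 0.074
grasp_force: 0.0
board (array([ 477.1, -153.4]), array([229. ,  61.1]), 9.1, np.float64(90.2), 2297)
tilt [-0.00177515 -0.01060921  0.08921026] 0.07336852323506204 0.09825984049386927
stand (array([ 478.2, -153.9]), array([271.8, 102. ]), 9.4, np.float64(7.7), 1421)
plate_yellow (array([309.7, 307.6]), array([80.5, 55.9]), 13.4, np.float64(30.1), 671)
plate_green (array([560.1, 220.3]), array([84.3, 56.5]), 3.1, np.float64(22.1), 680)
25.1
```

View pics/scene3.png

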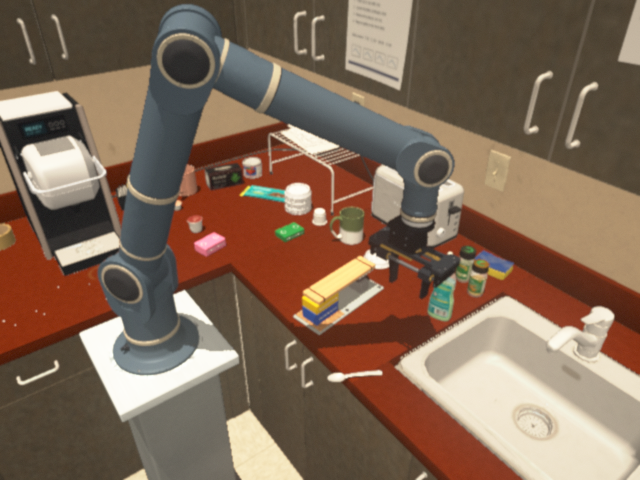

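The scene view shows the board level across the ledge and the blue and yellow pile at px (340,290). The gripper is clear at (415,265), and the other things on the worktop haven't moved. The board sits about 1 mm off centre and its yaw matches the base, so I'm handing in.

```bash
python3 -m pendant '[0,0,0,0,0,0,0.85, 0,0,0,0,0,0,0.85]' && python3 -c "
from workcell import bot
print(bot.sign_off())"
```

```text
time: 25.35
position: [0.4759, -0.3919, 0.2306]
eef_rot: [[0.987, 0.16, -0.001], [0.16, -0.987, 0.001], [-0.001, -0.001, -1.0]]
wrist_force: [-0.2, -0.3, 0.6]
opening: 0.074
grasp_force: 0.0
the job is handed in; nothing more can be done
None
```

I piled the blue and yellow plates (68 mm, against a ledge about 67 mm above the pad) centred on the pad, laid the board level across ledge and pile about 1 mm off centre and in line with the base, and handed the job in at 25 s; no verdict came back.

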